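# Tip the practice pad flat and flip the case shut

### The job

The injection-practice pad stands on edge in its open blue case: push it over so that it lies flat inside, skin side up, and then push the case's lid over until it is fully closed. Only push with the fingers, without picking anything up, and leave everything else on the table where it is.

Things in the scene. Friction and masses are not known exactly. Their poses are not given: they have to be found in the camera images.
- case: open blue case, fixed to the table, 180 mm along its x, 220 mm along its y, 60 mm high, walls and floor 5 mm thick (floor surface 5 mm above the origin). Origin: centre of its underside, on the table; z up. Its lid is hinged along the rim on its +x side, which faces roughly to the robot's left.
- lid (a joint): angle of the blue lid (rad): 0 closed on the rim, 1.57 upright, more leans away from the case; stop at 2.2. Flat plate, 180 mm from hinge to free edge, 220 mm wide, 8 mm thick, 150 g; grey foam inside, white cross outside, no knob or latch. A stiff hinge (0.19 N m) holds it at any angle: it does not fall shut and must be pushed all the way, 1 to 3 N at its free edge.
- lid_hinge (a point): middle of the lid's hinge line, at the case's +x rim, 60.5 mm above the table; the hinge line runs along the case's y. It lies in the plane of the lid's inner face.
- lid_edge (a point): middle of the lid's free edge, on the outer face (the face that is on top when closed). Moves with the lid: 180 mm from the hinge along the lid and 8 mm out along the outer normal.
- pad: firm slab, skin-coloured face, black back, loose, on its long edge on the case's floor: 28 mm thick (its x), 90 mm wide (y), 80 mm high (z), about 0.25 kg. Origin: centre of the lower edge face. +x comes out of the skin face, at first within 0.25 rad of the case's -y (away from the robot). Pushed on the skin near the top, it falls by itself past about 20 degrees; there is room to lie flat.
- pad_middle (a point): centre of the pad's slab; 45 mm above the table while it stands, 19 mm when it lies flat on the case's floor.
- pad_push (a point): point on the skin face, in the middle of its width and 14 mm below the pad's top edge while it stands; a good place to push.
- vial_red: small amber vial with a red cap, 26 mm diameter, 49 mm tall, standing; origin at the centre of its underside. Leave it.
- vial_green: small amber vial with a green cap, 26 mm diameter, 49 mm tall, standing; origin at the centre of its underside. Leave it.
- vial_white: small white vial with a grey cap, 26 mm diameter, 49 mm tall, standing; origin at the centre of its underside. Leave it.
- syringe: capped syringe lying on the table, 150 mm long along its x (green cap to +x), 30 mm wide at the flange, 18 mm high; origin on the table near its middle. Leave it.
- tape: roll of white tape lying flat, 60 mm diameter, 25 mm high; origin at the centre of its underside. Leave it.
- wipes: white and blue carton of wipes, 60 x 100 x 50 mm high; origin at the centre of its underside. Leave it.
Not all that is in view belongs to the job. What is shaped like the pad but green or purple is not meant.

How it is judged:
On the way:
1. the pad lies flat on the case's floor, skin side up, while the lid is still open (angle between pad's own x axis and vertical below 0.1 rad and z of pad_middle in the frame of case below 0.027 m and x of pad_middle in the frame of case between -0.08 and 0.08 m and y of pad_middle in the frame of case between -0.105 and 0.105 m and value of joint lid above 1 rad), for 0.2 s.
At the end, for the whole second after the job is handed in: The lid is closed (joint below 0.05 rad) and the pad lies at rest inside the case, flat on its floor, skin side up (skin normal within 0.1 rad of vertical, its centre less than 27 mm above the case's underside) (value of joint lid below 0.05 rad and angle between pad's own x axis and vertical below 0.1 rad and z of pad_middle in the frame of case below 0.027 m and x of pad_middle in the frame of case between -0.08 and 0.08 m and y of pad_middle in the frame of case between -0.105 and 0.105 m and linear speed of pad below 0.02 m/s and angular speed of pad below 0.2 rad/s); the robot touches nothing.
It fails at once if the pad is lifted (its centre more than 70 mm above the table) (height (world z) of pad_middle above 0.07 m).
It fails at once if a bystander (vial, syringe, tape or wipes) is moved by more than 25 mm or knocked over (distance of any of vial_red, vial_green, vial_white, syringe, tape, wipes from where it was at the start of the episode above 0.025 m or angle between any of vial_red, vial_green, vial_white, syringe, tape, wipes's own z axis and vertical above 0.5 rad).
It also fails if it takes over 54 s, if anything falls off the work surface, if the arm or the gripper's body presses on something with over 40 N, if the wrist force passes 120 N, or if a joint passes its speed limit or range.

### The arm

A 6-joint arm with a two-finger parallel gripper is mounted at the origin on the work surface. World frame = base frame: x ahead of the robot, y to its left, z up, the work surface at z = 0. Lengths are in m, angles in rad, forces in N, time in s.
With the tool pointing down it reaches from about 0.4 to 0.925 m from the base axis. Payload 3.4 kg.
Tool frame: the origin (TCP) lies on the centre line of the jaws, within the pads' length; the fingertips stand 14 mm ahead of it and the grasp point (between the pads) lies 5 mm behind it; z points along the fingers, y is the line along which they close (so a half turn about z gives the same grasp; the last joint's range is limited). The gripper opens to 85 mm and grips with 20 to 120 N. Pads are 22 mm wide; open, the fingers measure 114 mm over their backs; the gripper's body (76 mm by 85 mm) begins 54 mm behind the grasp point. The pads swing forward as they close: fully open they stand 13 mm farther back than shut.
Start: joints at [-1.385, 0.307, 1.506, -0, 1.328, -0.073], TCP at [0.148, -0.556, 0.245] pointing down, gripper open.
Joint ranges: [-3.12, 3.12], [-1.05, 2.28], [0.14, 2.33], [-1.42, 4.57], [0.1, 2.73], [-2.68, 2.68]. Speed limits (rad/s): [2.57, 2.57, 3.14, 3.14, 3.14, 3.14].

### API

Orientations are given as a unit quaternion [x, y, z, w].
In Python, from workcell import bot, eyes, job gives the robot as it stands.
- The arm moves only by the tool move_arm, never from a script. Its argument "rows" is one flat list of numbers, 7 for each row, row after row: the shift along the tool's x, y, z in mm, then the turn, a rotation vector about the tool's x, y, z in rad, then the opening, from -1 (shut) to 1 (fully open). In form: [dx, dy, dz, ax, ay, az, gripper, dx, dy, dz, ax, ay, az, gripper, ...]. A call has 1 to 5 rows; each row is the pose to reach, as a shift and turn from the pose commanded when the call began, along the tool's axes at that moment; what a row does not reach only later rows make up. A row lasts 1/8 s, in which the tool goes at most 62.5 mm and 10.7 degrees, less where a joint would pass 70% of its speed; a pose out of reach is approached as far as the arm can. A call with a gripper value outside its range is refused whole. The fingers move at their own pace and stop on an object; "squeeze" is the grip in N (left out, the last holds). Time passes only in rows, so rows that repeat a pose let the fingers close. It gives the time, the measured TCP pose, the force, the opening and the grip force at its end, in the units of the state.
- bot.state(): the state, without advancing time (a new reading comes with each control period).
- eyes.get_image(name): name is "side" or "top"; returns a dict with "image" (400x640x3 uint8, blue, green, red), "vfov" (degrees; the focal length in pixels is half the picture's height over the tangent of half this angle, whatever the lens; pixels are square), "cx", "cy" (the principal point, pixels), "k1" (the pictures are not rectified: a ray, as slopes to the right and down, at radius r is drawn at 1 + k1 r^2 times it, then the intrinsics apply), "view" (4x4, takes a point from world to camera coordinates). Camera axes: x right, y down, z forward; pixel columns grow to the right and rows downward; lengths in m; the calibration is good to about 2 mm. A picture is of the moment at which its call begins. There is no depth.
- job.job_done(): hands the job in; it is judged then, once.
The state is a dict: "clock": time; "joint_positions": joint angles; "qvel": joint speeds; "effort": joint torques, N m; "ee_pos": TCP position; "ee_rot": TCP orientation; "contact_force": force on the tool from outside, world axes, zero at the start; "moment": the same for the moment, N m; "gripper_width": finger opening in m; "gripper_force": force on a finger pad.
Only numpy, scipy, OpenCV 4.12 (cv2) and the standard library are available. Lean on these libraries where they do the work, as an engineer would, in place of code of your own. Each camera call takes 0.05 s, during which the arm holds its last target. There are 200 camera calls.

## Working session

There is one attempt and no reset: what is moved stays moved. The work goes in short steps, Python scripts to look and compute and a tool call to move; the robot and the scene stay as the last step left them, time stands still between calls to the robot, and variables do not carry over. Pictures are saved under pics/ and viewed, at most 10 in all, crops included, and the job is handed in when it is done.

Besides the shell and the picture viewer there is one more tool, called after "Emit:" by a JSON object that holds its "method" and its "body", one argument or row to a line. move_arm: Moves the arm, as the interface text tells. Its arguments: {"type":"object","properties":{"rows":{"type":"array","items":{"type":"number"}},"squeeze":{"type":"number"}},"required":["rows"]}

```bash
mkdir -p pics; cat > h.py <<'E'
import numpy as np, cv2
from workcell import bot, eyes, job
def cam(n):
    d=eyes.get_image(n); im=np.array(d['image']); f=im.shape[0]/2/np.tan(np.radians(d['vfov'])/2)
    K=np.array([[f,0,d['cx']],[0,f,d['cy']],[0,0,1.]]); return im,K,np.array([d['k1'],0,0,0,0.]),np.array(d['view'])
def ray(c,uv):
    im,K,D,V=c; s=cv2.undistortPoints(np.array([[uv]],float),K,D)[0,0]
    R=V[:3,:3]; return -R.T@V[:3,3], R.T@np.array([s[0],s[1],1])
def onz(c,uv,z):
    o,d=ray(c,uv); return o+d*(z-o[2])/d[2]
def proj(c,p):
    im,K,D,V=c; return cv2.projectPoints(np.array([p],float),cv2.Rodrigues(V[:3,:3])[0],V[:3,3],K,D)[0][0,0]
E
python3 - <<'E'
from h import *
for n in('side','top'):
    c=cam(n); cv2.imwrite(f'pics/{n}0.png',c[0]); print(n,c[1][0,0],c[2][0],ray(c,(320,200)))
print(bot.state())
E
```

```text
side 386.5904876758797 0.02476372869021448 (array([ 0.37788978, -0.67327472,  0.55712695]), array([ 0.26145598,  0.74703823, -0.61124856]))
top 466.3011165907368 0.01492159572611579 (array([ 0.43435375, -0.04739113,  1.02087888]), array([ 0.18378126, -0.02288383, -0.98273197]))
{'clock': 0.1, 'joint_positions': array([-1.38452720e+00,  3.07508700e-01,  1.50748165e+00,  1.47299992e-06,
        1.32841491e+00, -7.34785935e-02]), 'qvel': array([-0.00169221, -0.00196982, -0.00257435,  0.0001111 ,  0.00139501,
        0.00067038]), 'effort': array([ 2.07826752e-04, -4.58530712e+01, -2.52609426e+01,  8.53769535e-06,
        5.66598930e-03,  4.22837573e-06]), 'ee_pos': array([ 0.14756387, -0.55515234,  0.24449016]), 'ee_rot': array([ 9.91577853e-01,  1.29508839e-01, -5.03705131e-05, -9.04903785e-04]), 'contact_force': array([0.1267506 , 0.91630559, 0.3197401 ]), 'moment': array([0.01824239, 0.0028267 , 0.02139251]), 'gripper_force': 0.0, 'gripper_width': 0.08556176438067548}
```

View pics/side0.png

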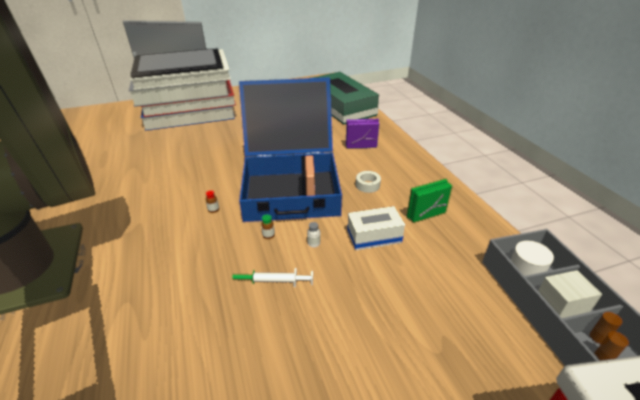

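View pics/top0.png

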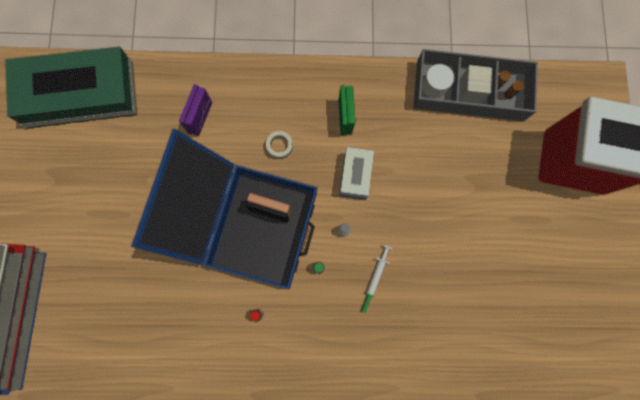

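The side view shows the case around (290,185) with its lid open and leaning back, and the pad at (309,175). The top view shows the case's rim corners near (234,167), (316,187), (290,287) and (207,265), the lid to the left, and the pad at (268,206). Its skin faces up in the picture, away from the robot. The vials are at (344,230), (319,268) and (256,315), and the tape is at (279,145).

```bash
python3 - <<'E'
from h import *
c=cam('top'); s=cam('side'); im=c[0]
for n,uv in dict(hA=(235,168),fA=(316,187),fB=(290,287),hB=(207,265)).items(): print(n,onz(c,uv,.06).round(3))
for n,uv,z in [('red',(256,315),.049),('green',(319,268),.049),('white',(344,230),.049),('tape',(279,145),.025),('wipes',(357,173),.05)]: print(n,onz(c,uv,z).round(3))
def skin(c,box):
    h=cv2.cvtColor(c[0],cv2.COLOR_BGR2HSV); m=cv2.inRange(h,(0,70,90),(12,220,255)); k=np.zeros_like(m); x0,y0,x1,y1=box; k[y0:y1,x0:x1]=m[y0:y1,x0:x1]
    cs,_=cv2.findContours(k,0,2); a=max(cs,key=cv2.contourArea); return a,cv2.boxPoints(cv2.minAreaRect(a))
for cc,b in((c,(240,185,300,225)),(s,(290,145,330,205))):
    a,bx=skin(cc,b); print(cv2.contourArea(a),bx.round(1).tolist())
print([onz(c,p,.085).round(3).tolist() for p in skin(c,(240,185,300,225))[1]])
a=cv2.resize(im[120:300,130:330],None,fx=3,fy=3,interpolation=2)
b=cv2.resize(s[0][70:225,230:350],None,fx=3.4,fy=3.4,interpolation=2)
cv2.imwrite('pics/ct.png',a); cv2.imwrite('pics/cs.png',b)
E
```

```text
hA [0.68 0.11 0.06]
fA [ 0.642 -0.061  0.06 ]
fB [ 0.434 -0.011  0.06 ]
hB [0.477 0.158 0.06 ]
red [0.378 0.057 0.049]
green [ 0.473 -0.069  0.049]
white [ 0.553 -0.121  0.049]
tape [0.743 0.021 0.025]
wipes [ 0.676 -0.149  0.05 ]
327.5 [[246.0, 200.3000030517578], [248.60000610351562, 191.6999969482422], [290.70001220703125, 204.60000610351562], [288.0, 213.1999969482422]]
302.5 [[304.20001220703125, 156.10000610351562], [313.3999938964844, 155.60000610351562], [315.20001220703125, 193.89999389648438], [306.1000061035156, 194.39999389648438]]
[[0.607, 0.081, 0.085], [0.625, 0.076, 0.085], [0.599, -0.01, 0.085], [0.581, -0.005, 0.085]]
```

View pics/ct.png

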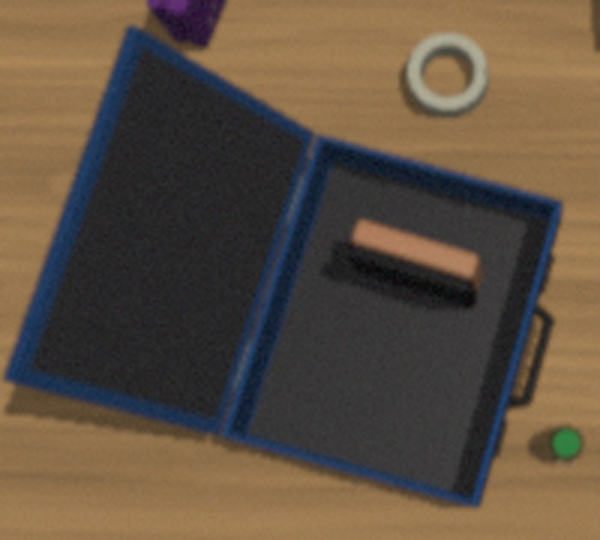

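View pics/cs.png

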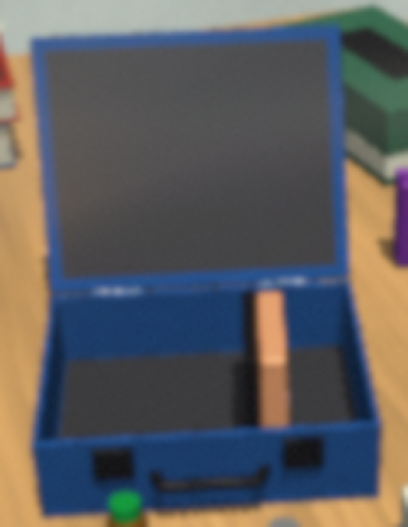

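The pad's skin faces away from the robot and leaves about 48 mm of room behind it. I'll shut the fingers on the way and approach at the present height.

Emit:
{"method": "move_arm", "body": {
  "rows": [48,-33,0,0,0,0,-1,96,-67,0,0,0,0,-1,144,-100,0,0,0,0,-1,192,-134,0,0,0,0,-1,240,-167,0,0,0,0,-1]
}}

```text
clock: 0.82
ee_pos: [0.3376, -0.3311, 0.2453]
ee_rot: [0.992, 0.129, 0.0, 0.0]
contact_force: [0.8, -0.3, -0.2]
gripper_width: 0.0
gripper_force: 0.0
```

Emit:
{"method": "move_arm", "body": {
  "rows": [48,-33,0,0,0,0,-1,96,-67,0,0,0,0,-1,144,-100,0,0,0,0,-1,192,-134,0,0,0,0,-1,240,-167,0,0,0,0,-1]
}}

```text
clock: 1.45
ee_pos: [0.5268, -0.1079, 0.2453]
ee_rot: [0.992, 0.13, 0.0, 0.0]
contact_force: [1.3, -1.1, -0.7]
gripper_width: 0.0002
gripper_force: 0.0
```

Emit:
{"method": "move_arm", "body": {
  "rows": [48,-33,0,0,0,-0.18,-1,96,-67,0,0,0,-0.36,-1,142,-100,0,0,0,-0.54,-1,142,-100,0,0,0,-0.72,-1,142,-100,0,0,0,-0.9,-1]
}}

```text
clock: 2.08
ee_pos: [0.6376, 0.0247, 0.2445]
ee_rot: [0.834, 0.551, -0.001, -0.0]
contact_force: [0.2, 0.3, 0.8]
gripper_width: -0.0004
gripper_force: 0.0
```

Emit:
{"method": "move_arm", "body": {
  "rows": [0,0,0,0,0,-0.15,-1,0,0,0,0,0,-0.15,-1]
}}

```text
clock: 2.33
ee_pos: [0.6371, 0.0236, 0.2449]
ee_rot: [0.794, 0.609, -0.0, -0.0]
contact_force: [0.1, 0.3, 0.6]
gripper_width: -0.0001
gripper_force: 0.0
```

```bash
python3 - <<'E'
from h import *
from scipy.spatial.transform import Rotation as R
s=bot.state(); print(s['clock'],s['ee_pos'],R.from_quat(s['ee_rot']).as_matrix().round(3).tolist(),s['contact_force'],s['joint_positions'].round(2))
c=cam('top'); 
x=np.array([.235,.972,0]); 
for h,uv in (((.680,.110,.0605),(175,129.5)),((.477,.158,.0605),(133,246))):
    h=np.array(h); o,d=ray(c,uv); y=np.array([-.972,.235,0]); p=o+d*((h-o)@y)/(d@y); r=p-h; print(p.round(3),np.linalg.norm(r),np.arctan2(r[2],-r@x))
E
```

```text
2.325 [0.63714903 0.02364235 0.24493514] [[0.259, 0.966, -0.001], [0.966, -0.259, 0.0], [-0.0, -0.001, -1.0]] [0.10265195 0.27567682 0.64455473] [-0.03  0.39  1.37  0.    1.38  0.23]
[0.698 0.184 0.249] 0.20333905268611377 1.954451370882568
[0.518 0.328 0.007] 0.18305291019156192 -2.845360060970171
```

The lid is open at about 1.95 rad. Now I'll lower behind the pad to a TCP height of about 82 mm and push towards the robot, which is -y in the tool frame.

Emit:
{"method": "move_arm", "body": {
  "rows": [0,0,50,0,0,0,-1,0,0,100,0,0,0,-1,0,0,140,0,0,0,-1,0,0,163,0,0,0,-1,0,0,163,0,0,0,-1]
}}

```text
clock: 3.0
ee_pos: [0.6355, 0.0234, 0.08]
ee_rot: [0.794, 0.608, -0.002, -0.002]
contact_force: [-0.5, 0.5, 0.3]
gripper_width: -0.0001
gripper_force: 0.0
```

```bash
python3 - <<'E'
from h import *
a=cam('side'); b=cam('top')
A=cv2.resize(a[0][70:225,200:360],None,fx=2.5,fy=2.5,interpolation=2); B=cv2.resize(b[0][120:275,130:290],None,fx=2.5,fy=2.5,interpolation=2)
cv2.imwrite('pics/d.png',np.hstack([A,B]))
E
```

```text
(no output)
```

View pics/d.png

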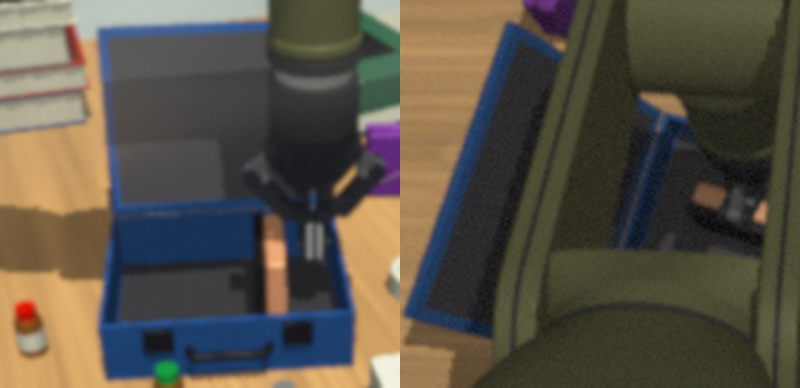

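The fingers, near (314,240) in the left panel, stand behind the pad's skin with a small gap and clear of the wall. I'll push now.

Emit:
{"method": "move_arm", "body": {
  "rows": [0,-6,0,0,0,0,-1,0,-12,0,0,0,0,-1,0,-18,0,0,0,0,-1,0,-24,0,0,0,0,-1,0,-29,0,0,0,0,-1]
}}

```text
clock: 3.72
ee_pos: [0.6088, 0.0311, 0.0825]
ee_rot: [0.793, 0.609, 0.0, 0.0]
contact_force: [0.5, 0.5, 1.3]
gripper_width: 0.0002
gripper_force: 0.2
```

Emit:
{"method": "move_arm", "body": {
  "rows": [0,-5,0,0,0,0,-1,0,-10,0,0,0,0,-1,0,-15,0,0,0,0,-1,0,-20,0,0,0,0,-1,0,-20,0,0,0,0,-1]
}}

```text
clock: 4.35
ee_pos: [0.5894, 0.0362, 0.0822]
ee_rot: [0.793, 0.609, -0.0, -0.0]
contact_force: [0.2, -0.4, 0.3]
gripper_width: -0.0005
gripper_force: 0.0
```

```bash
python3 - <<'E'
from h import *
a=cam('side')
cv2.imwrite('pics/e.png',cv2.resize(a[0][110:225,220:360],None,fx=3,fy=3,interpolation=2))
E
```

```text
(no output)
```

View pics/e.png

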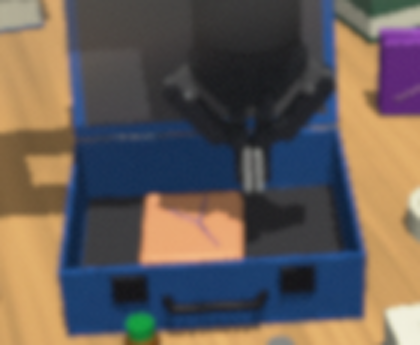

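The pad lies flat, skin up, with its skin square at about (195,228) in this crop. I'll raise the arm clear of the lid and check the lid angle from the side view.

Emit:
{"method": "move_arm", "body": {
  "rows": [0,0,-45,0,0,0,-1,0,0,-95,0,0,0,-1,0,0,-145,0,0,0,-1,0,0,-190,0,0,0,-1,0,0,-220,0,0,0,-1]
}}

```text
clock: 5.03
ee_pos: [0.5909, 0.0361, 0.3052]
ee_rot: [0.793, 0.609, 0.001, 0.001]
contact_force: [-0.3, 0.0, -1.0]
gripper_width: 0.0
gripper_force: 0.0
```

```bash
python3 - <<'E'
from h import *
s=cam('side'); x=np.array([.235,.972,0]); c0=np.array([.558,.049,.0605]); y=np.array([-.972,.235,0])
h=c0+.09*x
for th in (1.8,1.9,1.95,2.0,2.1,2.2):
    e=h+.18*(-np.cos(th)*x+np.sin(th)*np.array([0,0,1])); t=cam('top') if th==1.8 else t
    print(th,[proj(s,e+k*y).round(1).tolist() for k in(-.11,.11)],[proj(t,e+k*y).round(1).tolist() for k in(-.11,.11)])
h2=cv2.cvtColor(t[0],cv2.COLOR_BGR2HSV); h3=cv2.cvtColor(s[0],cv2.COLOR_BGR2HSV); m=cv2.inRange(h3,(1,70,90),(12,220,255))[150:210,250:340]
cs,_=cv2.findContours(m,0,2); a=max(cs,key=cv2.contourArea)[:,0]+[250,150]; q=np.array([onz(s,p.astype(float),.033) for p in a])-c0
print('pad x',(q@x).min(),(q@x).max(),'y',(q@y).min(),(q@y).max(), bot.state()['ee_pos'])
E
```

```text
1.8 [[330.5, 76.3], [234.1, 81.1]] [[196.6, 133.6], [157.5, 256.8]]
1.9 [[329.5, 75.8], [234.9, 80.5]] [[187.7, 132.1], [148.4, 254.4]]
1.95 [[329.1, 75.8], [235.3, 80.5]] [[183.5, 131.5], [144.2, 253.3]]
2.0 [[328.6, 76.0], [235.8, 80.7]] [[179.5, 131.1], [140.1, 252.3]]
2.1 [[327.8, 77.1], [236.7, 81.6]] [[172.1, 130.4], [132.7, 250.3]]
2.2 [[327.0, 78.8], [237.7, 83.3]] [[165.6, 130.2], [126.4, 248.6]]
pad x -0.04709538780288994 0.04503296251002757 y -0.026663754693412593 0.057345094870905756 [0.59243856 0.03606673 0.3068746 ]
```

Emit:
{"method": "move_arm", "body": {
  "rows": [50,-10,0,0,0,0,-1,100,-20,0,0,0,0,-1,150,-30,0,0,0,0,-1,200,-40,0,0,0,0,-1,222,-41,0,0,0,0,-1]
}}

```text
clock: 5.75
ee_pos: [0.607, 0.2638, 0.3005]
ee_rot: [0.792, 0.61, -0.001, -0.001]
contact_force: [0.3, -0.7, 0.4]
gripper_width: 0.0
gripper_force: 0.0
```

Emit:
{"method": "move_arm", "body": {
  "rows": [0,0,40,0,0,0,-1,0,0,80,0,0,0,-1,0,0,108,0,0,0,-1,0,0,108,0,0,0,-1]
}}

```text
clock: 6.25
ee_pos: [0.6056, 0.2596, 0.1906]
ee_rot: [0.793, 0.609, -0.004, -0.001]
contact_force: [-0.2, -0.3, 0.7]
gripper_width: -0.0
gripper_force: 0.0
```

```bash
python3 - <<'E'
from h import *
a=cam('side'); b=cam('top')
A=cv2.resize(a[0][30:225,190:370],None,fx=2.2,fy=2.2,interpolation=2); B=cv2.resize(b[0][80:275,100:280],None,fx=2.2,fy=2.2,interpolation=2)
cv2.imwrite('pics/f.png',np.hstack([A,B]))
E
```

```text
(no output)
```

View pics/f.png

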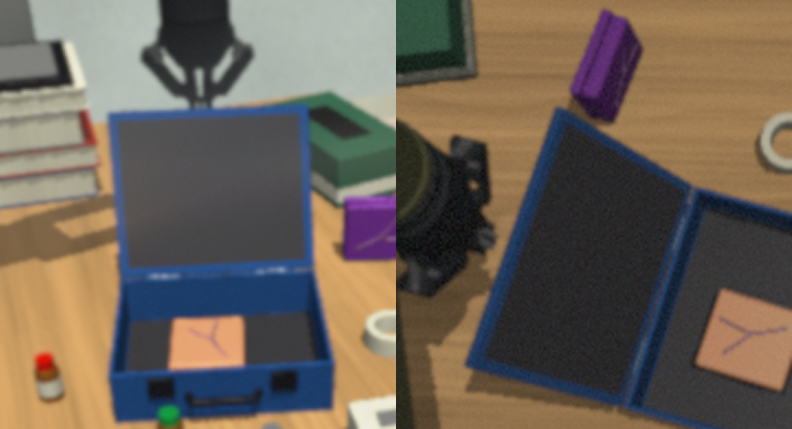

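Both views show the fingers just outside the lid's free edge and the pad flat, skin up, in the case. I'll swing the lid along its arc.

Emit:
{"method": "move_arm", "body": {
  "rows": [-25,0,-6,0,0,0,-1,-50,0,-14,0,0,0,-1,-70,0,-20,0,0,0,-1,-90,0,-26,0,0,0,-1,-107,0,-30,0,0,0,-1]
}}

```text
clock: 6.98
ee_pos: [0.5793, 0.1561, 0.2247]
ee_rot: [0.793, 0.609, -0.0, -0.0]
contact_force: [0.2, 1.6, -1.8]
gripper_width: 0.0003
gripper_force: 0.7
```

Emit:
{"method": "move_arm", "body": {
  "rows": [-20,0,1,0,0,0,-1,-40,0,4,0,0,0,-1,-61,0,10,0,0,0,-1,-82,0,20,0,0,0,-1,-100,0,33,0,0,0,-1]
}}

```text
clock: 7.6
ee_pos: [0.5537, 0.0596, 0.1904]
ee_rot: [0.793, 0.609, -0.0, 0.0]
contact_force: [0.5, 0.3, 1.1]
gripper_width: -0.0
gripper_force: 0.5
```

```bash
python3 - <<'E'
from h import *
a=cam('side'); b=cam('top')
A=cv2.resize(a[0][30:225,190:370],None,fx=2.2,fy=2.2,interpolation=2); B=cv2.resize(b[0][100:295,150:330],None,fx=2.2,fy=2.2,interpolation=2)
cv2.imwrite('pics/g.png',np.hstack([A,B]))
E
```

```text
(no output)
```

View pics/g.png

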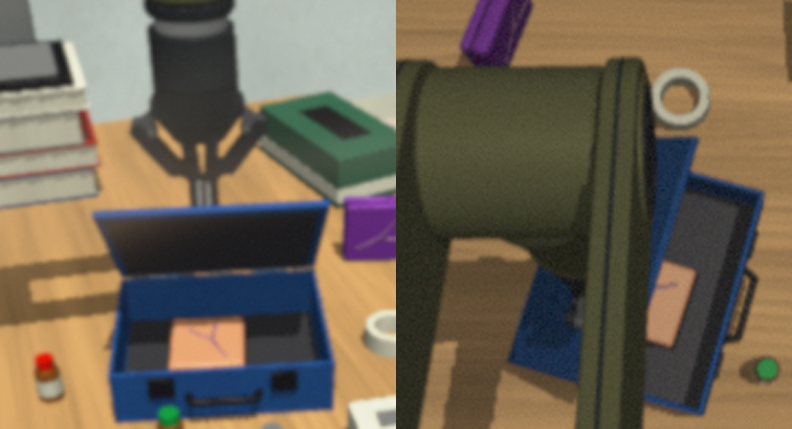

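The lid is about halfway down, with its free edge near row 210 in the left panel, and the fingers are on its outer face. I'll carry on down and press it shut.

Emit:
{"method": "move_arm", "body": {
  "rows": [-17,0,15,0,0,0,-1,-30,0,32,0,0,0,-1,-43,0,51,0,0,0,-1,-49,0,66,0,0,0,-1,-54,0,80,0,0,0,-1]
}}

```text
clock: 8.32
ee_pos: [0.5402, 0.0091, 0.1105]
ee_rot: [0.793, 0.609, -0.0, -0.0]
contact_force: [-0.2, 1.2, 1.5]
gripper_width: -0.0003
gripper_force: 0.3
```

Emit:
{"method": "move_arm", "body": {
  "rows": [-2,0,10,0,0,0,-1,-4,0,18,0,0,0,-1,-5,0,24,0,0,0,-1,-5,0,28,0,0,0,-1]
}}

```text
clock: 8.82
ee_pos: [0.5391, 0.0042, 0.0831]
ee_rot: [0.793, 0.609, 0.0, 0.0]
contact_force: [-1.1, -0.3, 1.0]
gripper_width: 0.0001
gripper_force: 0.2
```

Emit:
{"method": "move_arm", "body": {
  "rows": [0,0,2,0,0,0,-1,0,0,4,0,0,0,-1,0,0,4,0,0,0,-1]
}}

```text
clock: 9.2
ee_pos: [0.5392, 0.0042, 0.0823]
ee_rot: [0.793, 0.609, 0.001, 0.001]
contact_force: [-6.6, 0.2, 21.7]
gripper_width: -0.0
gripper_force: 10.7
```

The reaction is 22 N at a TCP height of 82 mm, so the lid is resting on the rim. I'll retract and check.

Emit:
{"method": "move_arm", "body": {
  "rows": [0,0,-40,0,0,0,-1,0,0,-90,0,0,0,-1,0,0,-140,0,0,0,-1,0,0,-190,0,0,0,-1,0,0,-190,0,0,0,-1]
}}

```text
clock: 9.82
ee_pos: [0.542, 0.0041, 0.2744]
ee_rot: [0.793, 0.609, 0.004, 0.004]
contact_force: [0.2, -0.4, -0.1]
gripper_width: 0.0002
gripper_force: 0.0
```

```bash
python3 - <<'E'
from h import *
a=cam('side')
cv2.imwrite('pics/i.png',cv2.resize(a[0][110:260,190:400],None,fx=3.5,fy=3.5,interpolation=2)); print(bot.state()['contact_force'])
E
```

```text
[-0.16553633  0.71163301 -0.55213931]
```

View pics/i.png

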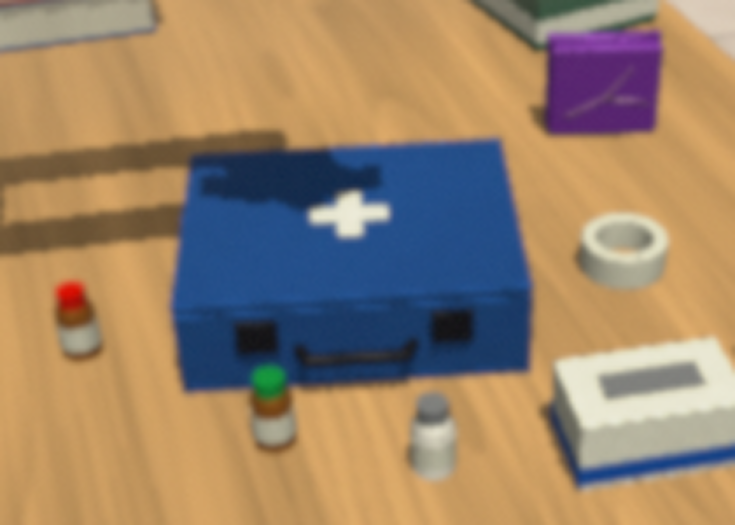

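The lid sits flush on the rim, with its white cross at (349,214) and no gap along the front edge at row 300. The vials, tape and wipes are where they were.

```bash
python3 -c "
from workcell import job; print(job.job_done())"
```

```text
the job is handed in; nothing more can be done
None
```

The pad was pushed flat, skin side up, the lid was pushed fully closed, no bystander in view had moved, and the job was handed in at about 10 s of the 54 s allowed; the hand-in returned no verdict.

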